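Pin the dish carriage in line with a tapered drift

ROBOT

A 6-joint arm with a two-finger parallel gripper is mounted at the origin on a cart in front of the work surface, level with it; the furniture and walls round the work are solid. World frame = base frame: x ahead of the robot, y to its left, z up, the work surface at z = 0. Lengths are in mm, angles in rad, forces in N, time in s.
With the tool pointing down it reaches from about 275 to 750 mm from the base axis. Payload 10.2 kg.
Tool frame: the origin (TCP) lies on the centre line of the jaws, within the pads' length; the fingertips stand 8 mm ahead of it and the grasp point (between the pads) lies 11 mm behind it; x points along the fingers, y is the direction in which the jaws open and shut, and the axes are right-handed (so a half turn about x gives the same grasp; the last joint's range is limited). The gripper opens to 85 mm and grips with 20 to 120 N. Pads are 22 mm wide; open, the fingers measure 114 mm over their backs; the gripper's body (76 mm by 85 mm) begins 54 mm behind the grasp point. The pads swing forward as they close: fully open they stand 13 mm farther back than shut.
Start: joints at [0.982, 0.313, 1.498, -0, 1.331, -0.223], TCP at [187.804, 490.266, 239.294] pointing down, gripper open.
Joint ranges: [-2.94, 2.94], [-0.97, 2.17], [0.19, 2.56], [-1.23, 4.37], [0.02, 3.11], [-2.88, 2.88]. Speed limits (rad/s): [2.39, 2.39, 3.01, 3.14, 3.14, 3.14].

INTERFACE

Orientations are given as a unit quaternion [w, x, y, z].
In Python, from rig import ctrl, vision, workorder gives the robot as it stands. The module is installed in compiled form; this text tells all that it offers.
- The arm moves only by the shell command python3 -m jog 'ROWS' [OPENING] [FORCE]. ROWS is JSON, a list that holds one entry, the list of rows, each a list of 6 numbers: the shift along the tool's x, y, z in m, then the turn, a rotation vector about the tool's x, y, z in rad. A call has 1 to 12 rows; each row shifts and turns the commanded pose from where the row before left it, along the tool's axes as they then stand; what a row does not reach is not made up. A row lasts 1/8 s, in which the tool goes at most 62.5 mm and 10.7 degrees, less where a joint would pass 70% of its speed; a pose out of reach is approached as far as the arm can. A call is refused whole if a number of a shift passes 0.0625 or a number of a turn 0.188, either way. A call with a gripper value outside its range is refused whole. OPENING is the closure in counts, from 0 (fully open) to 255 (shut), set as the call begins (- or left out, the last holds). The fingers move at their own pace and stop on an object; FORCE is the grip in N (left out, the last holds). Time passes only in rows, so rows that do not move let the fingers close. It gives the time, the measured TCP pose, the force and the opening at its end, in the units of the state.
- ctrl.sense(): the state, without advancing time (a new reading comes with each control period).
- vision.capture(name): name is "side" or "top"; returns a dict with "image" (400x640x3 uint8, red, green, blue), "mtx" (3x3 intrinsics, pixels), "k1" (the pictures are not rectified: a ray, as slopes to the right and down, at radius r is drawn at 1 + k1 r^2 times it, then the intrinsics apply), "R" (3x3) and "t" (3): a world point X has camera coordinates R X + t. Camera axes: x right, y down, z forward; pixel columns grow to the right and rows downward; lengths in mm; the calibration is good to about 2 mm. A picture is of the moment at which its call begins. There is no depth.
- workorder.finish_job(): hands the job in, once; it reports no verdict.
The state is a dict: "time_s": time; "joints": joint angles; "dq": joint speeds; "tau": joint torques, N m; "eef_pos": TCP position; "ee_rot": TCP orientation; "force": force on the tool from outside, world axes, zero at the start; "wrist_torque": the same for the moment, N m; "grip_width": opening from 0.0 (shut) to 1.0 (fully open).
Only numpy, scipy, OpenCV 4.12 (cv2) and the standard library are available. Lean on these libraries where they do the work, as an engineer would, in place of code of your own. Each camera call takes 0.05 s, during which the arm holds its last target.

TASK

The swinging dish carriage on the inclined stand has fallen to one side, so the hole in its tongue no longer lies under the hole in the guide plate. Take the tapered drift from its holder and gently push it through the guide plate and on through the tongue, so that its taper pulls the carriage into line, until its collar sits fully home on the guide plate; never ram it. Let go, leave the drift there and leave the timer, marker, screwdriver, tweezers and beaker alone.

Things in the scene. Friction and masses are not known exactly. Their poses are not given: they have to be found in the camera images.
- stand: Inclined stand fixed to the bench: grey base plate 190 x 148 x 12 mm, white metal posts and cheeks, about 170 mm high. Origin: under the base's middle (base x -90 to +100 mm), z up. Its +x points roughly to the robot's right, and the slope rises along it by 30 degrees; the guide plate is at the low end, to the left.
- guide_plate: Fixed steel plate 52 x 92 x 8 mm, on two legs at its y ends, with a 23 mm through hole. Origin: centre of the hole's mouth in the upper face. z: along the hole, outward, leaning 30 degrees from vertical towards the low end; x: up the slope; y: level, across. The nearest raised thing is a clear petri dish (88 mm) on the carriage, from x = 46 mm on, its top 7 mm above this face.
- tongue_level (a point): Fixed point on the guide hole's axis 9 mm below its mouth: level of the upper face of the carriage's tongue, 10 mm thick, with a 20 mm hole of its own. The carriage (steel plate with the dish) swings about a pivot 50 mm up the slope; being top-heavy it lies by its weight (about 0.5 N at the hole) against one of two stops, where the hole is 6.7 mm off to +y or to -y; which is not reported.
- tongue_under (a point): Fixed point on the guide hole's axis 19 mm below its mouth: level of the tongue's underside; free space beyond. Feel for the side: the drift's tip stops at the tongue's upper face or goes on into its hole. Down the middle it is always stopped; held 3.8 mm to the right side (still just inside the guide hole) it enters, and can then be drawn to the middle while it goes deeper; the carriage yields.
- drift: Tapered steel drift with a round black handle, 0.1 kg, upright in the holder at the start, its collar resting on it. Origin: centre of the collar underside; z along its axis towards the handle. Collar 30 mm wide, z 0 to 5 mm; handle 18 mm wide, z 5 to 55 mm, gripped about z = 32 mm; below the collar an even taper, from 19 mm diameter at the collar to a 14 mm flat tip at z = -57 mm.
- drift_tip (a point): Centre of the drift's small end, 57 mm below the collar's underside.
- holder: Grey plastic block 60 x 60 x 65 mm fixed to the bench to the left of the stand, with an upright 22 mm hole in which the drift stands. Origin: centre of its underside, z up. A computer stands close behind it (pads that close left and right stay clear of it); a tall printer stands right of the stand: cross the bench with the fingertips 0.42 m above it.
- timer: Pale bench timer 70 x 66 x 19 mm, bystander at the right front. Origin: centre of its underside.
- marker: Marker pen 135 mm long lying at the right front, bystander. Origin: under its middle.
- screwdriver: Small screwdriver 162 mm long lying at the right front, bystander. Origin: under its middle.
- tweezers: Tweezers 134 mm long lying left of the holder, bystander. Origin: under their middle.
- beaker: Small clear beaker 70 mm high at the left end of the bench, bystander. Origin: centre of its underside.

How it is judged (in metres and radians):
On the way, in this order (a step that is already met when the one before it is completed fails the run):
1. the drift is lifted out of its holder (z of drift_tip in the frame of holder above 0.075 m), for 0.1 s.
2. the drift's tip has gone through the guide plate and the tongue below it (z of drift_tip in the frame of guide_plate between -0.065 and -0.021 m and x of drift_tip in the frame of guide_plate between -0.01 and 0.01 m and y of drift_tip in the frame of guide_plate between -0.013 and 0.013 m), for 0.1 s.
At the end, for the whole second after the job is handed in: The drift is through both holes with its collar flat on the guide plate (within 3 mm in height and sideways, axis within 5 degrees of the hole's), which is possible only with the carriage pulled into line; it is at rest and released (z of drift in the frame of guide_plate between -0.003 and 0.003 m and x of drift in the frame of guide_plate between -0.003 and 0.003 m and y of drift in the frame of guide_plate between -0.003 and 0.003 m and angle between the z axis of drift and the z axis of guide_plate, either way round below 0.09 rad and linear speed of drift below 0.02 m/s); the robot touches nothing.
It fails at once if the drift is rammed against the stand with more than 80 N (contact force between drift and stand above 80 N).
It fails at once if a bystander (timer, marker, screwdriver, tweezers, beaker) is moved more than 30 mm (distance of any of timer, marker, screwdriver, tweezers, beaker from where it was at the start of the episode above 0.03 m).
It also fails if it takes over 59 s, if anything falls off the work surface, if the arm or the gripper's body presses on something with over 40 N, if the wrist force passes 120 N, or if a joint passes its speed limit or range.

## Working session

There is one attempt and no reset: what is moved stays moved. The work goes in short steps, Python scripts to look and compute and a shell command to move; the robot and the scene stay as the last step left them, time stands still between calls to the robot, and variables do not carry over. Pictures are saved under pics/ and viewed, and the job is handed in when it is done.

```bash
mkdir -p pics; ls; python3 - <<'E'
from rig import ctrl,vision
import cv2,numpy as np
s=ctrl.sense();print(s)
for n in("side","top"):
    c=vision.capture(n);cv2.imwrite(f"pics/{n}0.png",c["image"][:,:,::-1]);print(n,c["mtx"],c["k1"],c["R"],c["t"])
E
```

```text
pics
{'time_s': 0.0, 'joints': array([ 9.81594636e-01,  3.13463853e-01,  1.49846964e+00,  2.02781188e-05,
        1.33099225e+00, -2.23402158e-01]), 'dq': array([ 0.00111407, -0.00041221, -0.00044503,  0.00010734, -0.0018955 ,
        0.00113541]), 'tau': array([ 1.81076421e-04, -4.12261891e+01, -2.59752649e+01, -6.26517658e-05,
        4.02520862e-03, -1.36655325e-05]), 'eef_pos': array([187.65258326, 490.04419358, 238.71572686]), 'ee_rot': array([ 0.6951194 ,  0.12818126,  0.69550474, -0.12904165]), 'force': array([-0.57432107, -0.42748806,  0.42977962]), 'wrist_torque': array([-0.04215249, -0.01056014,  0.01682799]), 'grip_width': 0.9994067066321054}
side [[486.77256722   0.         317.61813483]
 [  0.         486.77256722 193.82164997]
 [  0.           0.           1.        ]] -0.1441803021061677 [[-0.23970878 -0.9708418   0.0024274 ]
 [-0.58071491  0.14137867 -0.80173703]
 [ 0.77801664 -0.19359304 -0.59767202]] [  60.06805463  385.89169337 1357.76916233]
top [[450.69271846   0.         318.86132656]
 [  0.         450.69271846 200.20517861]
 [  0.           0.           1.        ]] 0.030686953479368326 [[ 0.07092673 -0.99746766  0.00525983]
 [-0.97575288 -0.07047536 -0.20721857]
 [ 0.20706451  0.00956504 -0.97828053]] [ -75.04910022  522.34589458 1460.12117574]
```

View pics/side0.png

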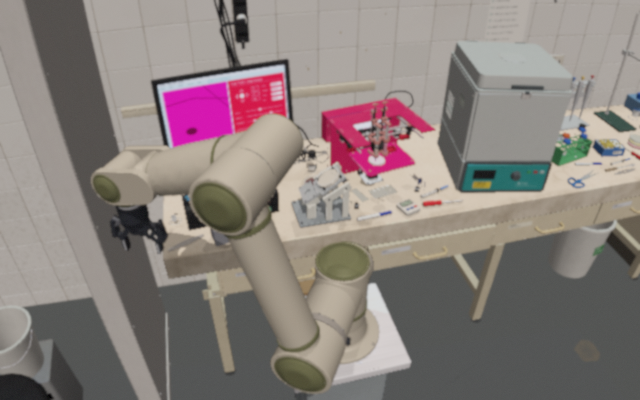

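View pics/top0.png

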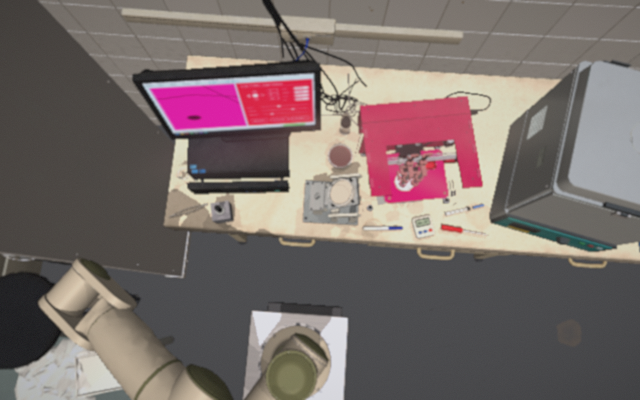

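The top view shows the holder at about (221,210), the stand at (331,200) and the guide plate near (318,200). The side view shows the stand at (322,197), with the holder hidden behind the arm. I'll zoom in on both.

```bash
cat > h.py <<'E'
import numpy as np,cv2
from rig import ctrl,vision
def cap(n):
    return vision.capture(n)
def ray(c,uv):
    k=c["mtx"];d=np.array([(uv[0]-k[0,2])/k[0,0],(uv[1]-k[1,2])/k[1,1]])
    x=d.copy()
    for _ in range(20): x=d/(1+c["k1"]*(x@x))
    R=c["R"];o=-R.T@c["t"];v=R.T@np.array([x[0],x[1],1]);return o,v/np.linalg.norm(v)
def onz(c,uv,z):
    o,v=ray(c,uv);return o+v*(z-o[2])/v[2]
def proj(c,X):
    p=c["R"]@np.asarray(X,float)+c["t"];x=p[:2]/p[2];x=x*(1+c["k1"]*(x@x));return c["mtx"][:2,:2]@x+c["mtx"][:2,2]
def tri(c1,u1,c2,u2):
    o1,v1=ray(c1,u1);o2,v2=ray(c2,u2)
    A=np.stack([v1,-v2],1);s=np.linalg.lstsq(A,o2-o1,rcond=None)[0]
    a=o1+s[0]*v1;b=o2+s[1]*v2;return (a+b)/2,np.linalg.norm(a-b)
def crop(c,x0,y0,x1,y1,s,fn):
    im=cv2.resize(c["image"][y0:y1,x0:x1,::-1],None,fx=s,fy=s,interpolation=cv2.INTER_CUBIC)
    for x in range((x0+9)//10*10,x1,10): cv2.putText(im,str(x),((x-x0)*s,10),0,.35,(0,0,255));cv2.line(im,((x-x0)*s,12),((x-x0)*s,18),(0,0,255))
    for y in range((y0+9)//10*10,y1,10): cv2.putText(im,str(y),(0,(y-y0)*s+4),0,.35,(0,0,255))
    cv2.imwrite(fn,im)
E
python3 - <<'E'
from h import *
c=cap("top");crop(c,295,165,375,230,9,"pics/t_stand.png");crop(c,190,185,250,235,12,"pics/t_hold.png")
c=cap("side");crop(c,285,160,355,230,8,"pics/s_stand.png")
E
```

```text
(no output)
```

View pics/t_stand.png

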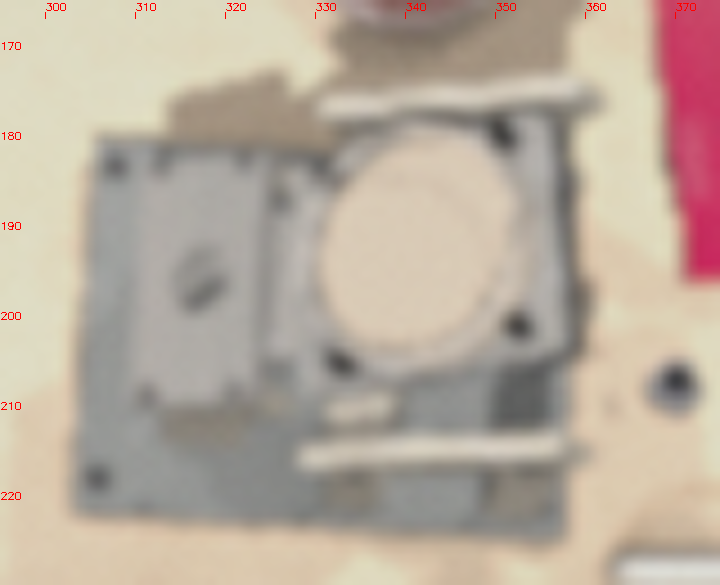

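View pics/t_hold.png

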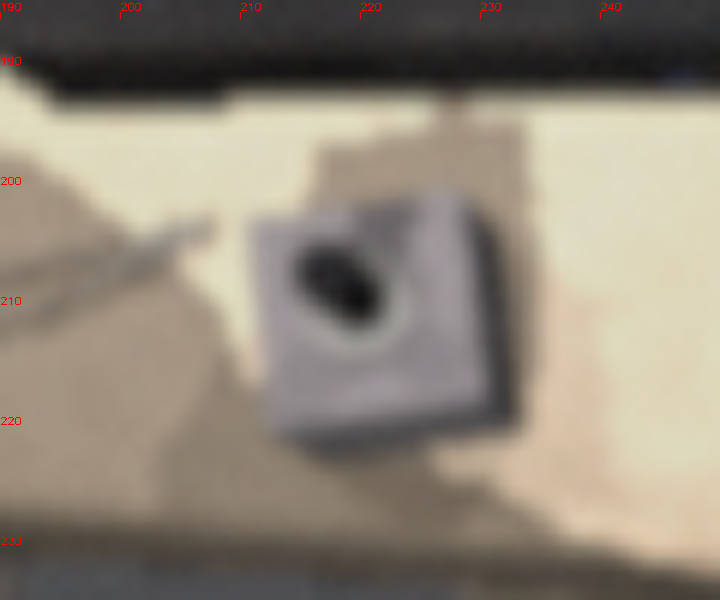

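View pics/s_stand.png

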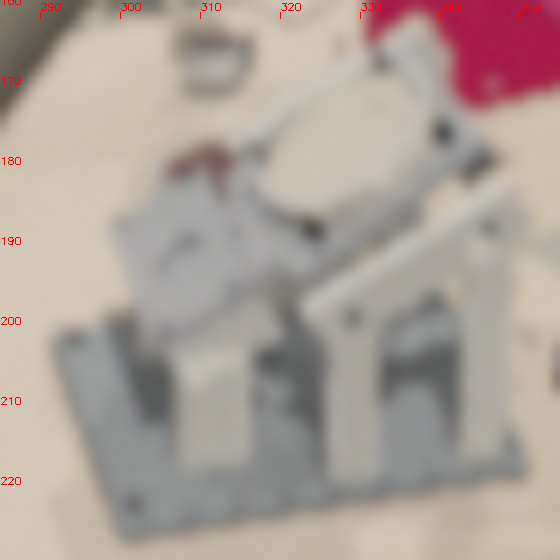

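```bash
python3 - <<'E'
from h import *
np.set_printoptions(precision=1,suppress=True)
t=cap("top");s=cap("side")
print("cams",-t["R"].T@t["t"],-s["R"].T@s["t"])
print("base corners top cam z12")
for p in[(305.3,180.5),(303,222.5),(357,225)]:print(onz(t,p,12))
print("side")
for p in[(292,202),(300,227),(349.5,219)]:print(onz(s,p,12))
print("hole tri",tri(t,(317.2,196),s,(307,190.5)))
print("holder corners z65")
for p in[(210.5,203.5),(228.5,201.5),(231,218.5),(213,221)]:print(onz(t,p,65))
print("collar z70",onz(t,(219.3,210.3),70),"handle top z120",onz(t,(217,207),120))
print("dish", tri(t,(340,192),s,(325,179)))
E
```

```text
cams [ 212.7  -52.  1537. ] [-817.9  266.6 1120.7]
base corners top cam z12
[602.2  15.1  12. ]
[453.8  11.5  12. ]
[ 458.4 -173.3   12. ]
side
[598.5  12.5  12. ]
[451.7  13.8  12. ]
[ 452.6 -167.    12. ]
hole tri (array([529.1, -30.9, 107.1]), np.float64(1.6219497512825247))
holder corners z65
[487.1 320.8  65. ]
[498.2 262.1  65. ]
[441.7 247.4  65. ]
[429.2 305.5  65. ]
collar z70 [465.5 287.9  70. ] handle top z120 [467.  284.9 120. ]
dish (array([ 541.5, -101.1,  136.4]), np.float64(5.404092885568648))
```

```bash
cat >> h.py <<'E'
from scipy.spatial.transform import Rotation as Rn
def pose():
    s=ctrl.sense();q=s["ee_rot"];return s["eef_pos"],Rn.from_quat([q[1],q[2],q[3],q[0]]),s
def goto(p,M=None):
    "prints shift (tool axes, mm) and then-turn rotvec to target"
    x,R,s=pose()
    print("t",round(s["time_s"],2),"pos",x.round(1),"grip",round(s["grip_width"],3),"F",s["force"].round(1))
    print("axes\n",R.as_matrix().round(4)); print("shift mm",R.inv().apply(np.array(p)-x).round(2))
    if M is not None:
        r=(R.inv()*Rn.from_matrix(M)).as_rotvec();print("turn",r.round(4), "shift after turn", (np.array(M).T@(np.array(p)-x)).round(2))
E
python3 - <<'E'
from h import *
x,R,s=pose()
for j in(-1,1):
    M=np.array([[0,0,-1],[j,0,0],[0,j,0]]).T.astype(float)
    M=np.stack([[0,0,-1],[0,j,0],np.cross([0,0,-1],[0,j,0])],1).astype(float)
    goto([465.5,286,440],M)
E
```

```text
t 0.3 pos [187.8 490.2 239.1] grip 1.003 F [0.9 0.2 1. ]
axes
 [[-2.000e-04  3.577e-01  9.338e-01]
 [-4.000e-04  9.338e-01 -3.577e-01]
 [-1.000e+00 -4.000e-04 -1.000e-04]]
shift mm [-200.89  -91.43  332.39]
turn [2.7758e+00 6.0000e-04 2.0000e-04] shift after turn [-200.9   204.2  -277.74]
t 0.3 pos [187.8 490.2 239.1] grip 1.003 F [0.9 0.2 1. ]
axes
 [[-2.000e-04  3.577e-01  9.338e-01]
 [-4.000e-04  9.338e-01 -3.577e-01]
 [-1.000e+00 -4.000e-04 -1.000e-04]]
shift mm [-200.89  -91.43  332.39]
turn [-3.658e-01 -2.000e-04  4.000e-04] shift after turn [-200.9  -204.2   277.74]
```

```bash
python3 -m jog '[[[-0.03,0,0,0,0,0],[-0.03,0,0,-0.183,0,0],[0,0,0,-0.183,0,0],[0,-0.041,0.055,0,0,0],[0,-0.041,0.055,0,0,0],[0,-0.041,0.055,0,0,0],[0,-0.041,0.055,0,0,0],[0,-0.040,0.055,0,0,0],[0,0,0,0,0,0],[0,0,0,0,0,0]]]' 0; python3 - <<'E'
from h import *
M=np.stack([[0,0,-1],[0,1,0],[1,0,0]],1).astype(float)
goto([465.5,286,300],M)
c=cap("side");crop(c,220,170,340,260,6,"pics/s2.png");c=cap("top");crop(c,190,150,270,235,7,"pics/t2.png")
E
```

```text
time_s: 1.55
eef_pos: [438.6, 304.3, 299.2]
ee_rot: [0.707, 0.0, 0.707, 0.0]
force: [0.5, 0.6, -0.1]
grip_width: 0.998
t 1.55 pos [438.6 304.3 299.2] grip 0.998 F [ 0.5  0.6 -0.1]
axes
 [[-5.e-04  0.e+00  1.e+00]
 [ 1.e-04  1.e+00 -0.e+00]
 [-1.e+00  1.e-04 -5.e-04]]
shift mm [ -0.83 -18.27  26.95]
turn [-0.     -0.0005 -0.0001] shift after turn [ -0.82 -18.27  26.95]
```

View pics/s2.png

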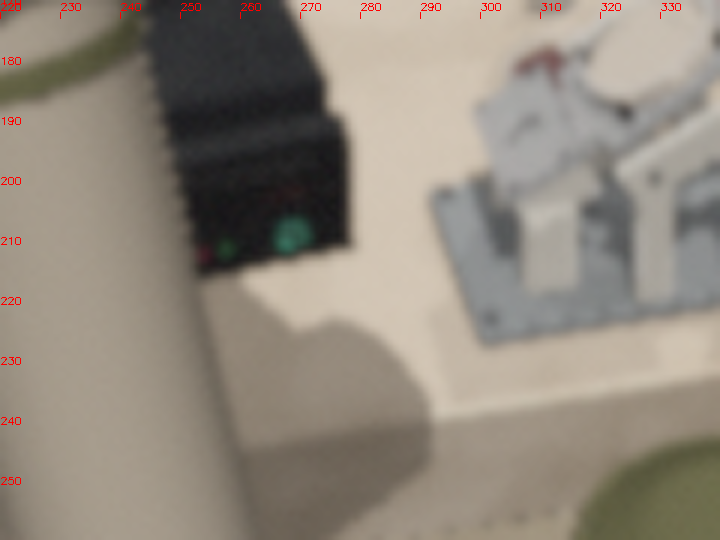

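View pics/t2.png

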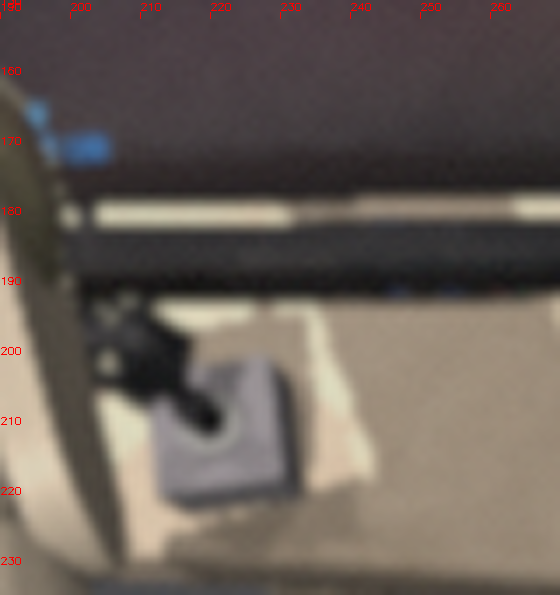

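```bash
python3 - <<'E'
from h import *
c=cap("top");im0=cv2.imread("pics/top0.png")
g=cv2.cvtColor(im0,cv2.COLOR_BGR2GRAY);m=(g[200:216,212:226]<75)
ys,xs=np.nonzero(m);print("dark centroid",xs.mean()+212,ys.mean()+200,m.sum(),xs.min()+212,xs.max()+212,ys.min()+200,ys.max()+200)
print(g[202:216,211:226])
for X in[(464,284),(465,286),(466,288)]:
    print(X,proj(c,[*X,95]),proj(c,[*X,120]),proj(c,[*X,70]))
E
```

```text
dark centroid 218.03571428571428 208.32142857142858 28 215 221 206 211
[[203 200 198 189 168 155 151 146 131 120 114 111 112 122 141]
 [180 172 169 166 155 150 148 143 124 108 103 104 108 125 143]
 [165 155 152 148 139 131 132 126 116 107 104 104 113 135 148]
 [167 153 148 135 110  94  89  92  95 104 108 108 118 139 152]
 [167 153 144 116  80  59  52  59  74  91 109 114 123 139 150]
 [169 153 141 105  65  44  43  42  51  77 102 119 129 139 145]
 [172 154 142 110  71  50  42  36  31  49  81 118 138 138 143]
 [175 156 146 124  95  65  46  34  23  28  68 121 147 144 142]
 [179 156 151 144 125  99  74  44  24  29  73 126 152 148 147]
 [184 159 153 151 150 137 113  83  62  65  99 139 155 146 145]
 [184 160 153 151 156 157 149 130 113 116 135 151 150 141 138]
 [183 162 151 148 149 153 157 155 148 150 153 148 141 135 135]
 [183 162 148 144 141 143 147 149 150 147 146 138 133 134 137]
 [180 161 147 140 139 140 137 138 136 138 139 139 137 137 136]]
(464, 284) [218.81773029 209.41015274] [217.15682446 207.94454762] [220.42384314 210.82754389]
(465, 286) [218.23919216 209.06509634] [216.56863192 207.59383016] [219.85464562 210.48796724]
(466, 288) [217.66079976 208.72013618] [215.98058931 207.24321166] [219.28558979 210.14848422]
```

```bash
python3 -m jog '[[[0,-0.018,0.027,0,0,0],[0,0,0,0,0,0],[0.05,0,0,0,0,0],[0.05,0,0,0,0,0],[0.05,0,0,0,0,0],[0.03,0,0,0,0,0],[0.02,0,0,0,0,0],[0.013,0,0,0,0,0],[0,0,0,0,0,0],[0,0,0,0,0,0]]]' 0; python3 - <<'E'
from h import *
M=np.stack([[0,0,-1],[0,1,0],[1,0,0]],1).astype(float)
goto([466,286.5,86],M)
E
```

```text
time_s: 2.95
eef_pos: [466.1, 286.5, 87.2]
ee_rot: [0.708, 0.0, 0.707, 0.0]
force: [0.4, -0.4, -0.4]
grip_width: 0.997
t 2.95 pos [466.1 286.5  87.2] grip 0.997 F [ 0.4 -0.4 -0.4]
axes
 [[ 1.5e-03 -5.0e-04  1.0e+00]
 [ 6.0e-04  1.0e+00  5.0e-04]
 [-1.0e+00  6.0e-04  1.5e-03]]
shift mm [ 1.21 -0.02 -0.11]
turn [ 0.0005  0.0015 -0.0006] shift after turn [ 1.21 -0.02 -0.11]
```

```bash
python3 -m jog '[[[0.001,0,0,0,0,0],[0,0,0,0,0,0],[0,0,0,0,0,0],[0,0,0,0,0,0],[0,0,0,0,0,0],[0,0,0,0,0,0],[0,0,0,0,0,0],[0,0,0,0,0,0]]]' 255 80; python3 -m jog '[[[-0.01,0,0,0,0,0],[-0.02,0,0,0,0,0],[-0.03,0,0,0,0,0],[-0.04,0,0,0,0,0],[-0.05,0,0,0,0,0],[-0.05,0,0,0,0,0],[-0.05,0,0,0,0,0],[-0.05,0,0,0,0,0],[-0.05,0,0,0,0,0],[0,0,0,0,0,0],[0,0,0,0,0,0]]]'
python3 - <<'E'
from h import *
goto([466,286.5,86])
c=cap("side");cv2.imwrite("pics/s3.png",c["image"][:,:,::-1]);c=cap("top");crop(c,170,120,270,220,6,"pics/t3.png")
E
```

```text
time_s: 3.95
eef_pos: [465.9, 286.1, 85.5]
ee_rot: [0.707, -0.0, 0.707, 0.0]
force: [-0.4, -0.3, 5.2]
grip_width: 0.187
time_s: 5.32
eef_pos: [465.7, 286.1, 434.2]
ee_rot: [0.706, -0.0, 0.708, -0.0]
force: [-0.0, 0.2, -1.6]
grip_width: 0.189
t 5.33 pos [465.7 286.1 434.2] grip 0.189 F [-0.   0.2 -1.6]
axes
 [[-1.8e-03 -2.0e-04  1.0e+00]
 [-6.0e-04  1.0e+00  2.0e-04]
 [-1.0e+00 -6.0e-04 -1.8e-03]]
shift mm [348.21   0.63   0.97]
```

View pics/s3.png

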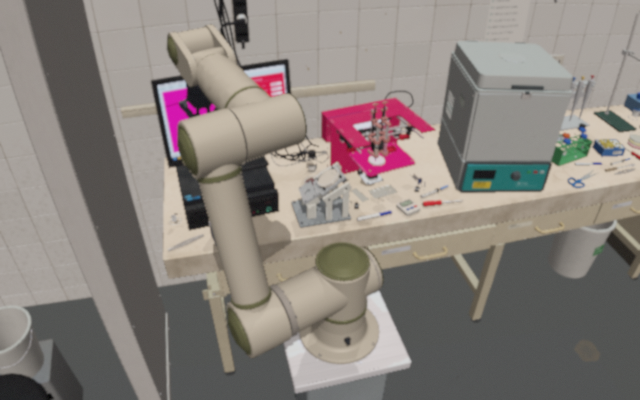

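View pics/t3.png

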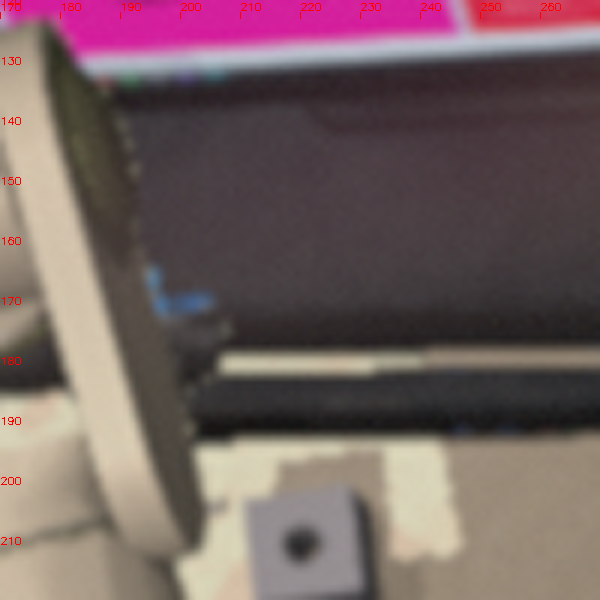

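```bash
python3 -m jog '[[[0,-0.05,0.013,0,0,0],[0,-0.05,0.013,0,0,0],[0,-0.05,0.013,0,0,0],[0,-0.05,0.013,0,0,0],[0,-0.046,0.010,0,0,0],[0,0,0,0,0,-0.1745],[0,0,0,0,0,-0.1745],[0,0,0,0,0,-0.1745],[0,0,0,0,0,0],[0,0,0,0,0,0]]]'; cat >> h.py <<'E'
H=np.array([529.1,-30.9,107.1]); psi=0.016
sx=np.array([np.sin(psi),-np.cos(psi),0]);gy=np.array([np.cos(psi),np.sin(psi),0])
gz=-0.5*sx+np.array([0,0,np.sqrt(.75)]);gx=np.cross(gy,gz)
M=np.stack([-gz,-gx,gy],1)
def rel():
    x,R,s=pose();d=R.as_matrix()[:,0]
    print("t",round(s["time_s"],2),"TCP in guide",(np.array([gx,gy,gz])@(x-H)).round(2),"tip z",round(gz@(x-H)-78*(-d@gz),1),"F guide",(np.array([gx,gy,gz])@s["force"]).round(1),"T",s["wrist_torque"].round(2),"grip",round(s["grip_width"],3),"tilt",((R.inv()*Rn.from_matrix(M)).as_rotvec()).round(4))
E
python3 - <<'E'
from h import *
print(np.linalg.det(M),gx,gy,gz)
goto(H+gz*141,M);rel()
c=cap("side");crop(c,240,60,360,230,4,"pics/s4.png");c=cap("top");crop(c,240,120,380,230,5,"pics/t4.png")
E
```

```text
time_s: 6.68
eef_pos: [527.9, 40.0, 435.0]
ee_rot: [0.683, -0.182, 0.683, -0.182]
force: [0.0, -0.2, -1.0]
grip_width: 0.194
0.9999999999999998 [ 0.01385582 -0.86591455  0.5       ] [0.999872   0.01599932 0.        ] [-0.00799966  0.499936    0.8660254 ]
t 6.67 pos [527.9  40.  435. ] grip 0.194 F [ 0.  -0.2 -1. ]
axes
 [[-5.000e-04 -2.000e-04  1.000e+00]
 [-4.977e-01  8.673e-01 -0.000e+00]
 [-8.673e-01 -4.977e-01 -5.000e-04]]
shift mm [178.71 102.09   0.22]
turn [-0.0136 -0.0085 -0.0026] shift after turn [1.7845e+02 1.0256e+02 1.0000e-01]
t 6.67 TCP in guide [ 1.0256e+02 -1.0000e-01  3.1945e+02] tip z 241.5 F guide [-0.3  0.  -0.9] T [ 0.31 -0.03  0.01] grip 0.194 tilt [-0.0136 -0.0085 -0.0026]
```

View pics/s4.png

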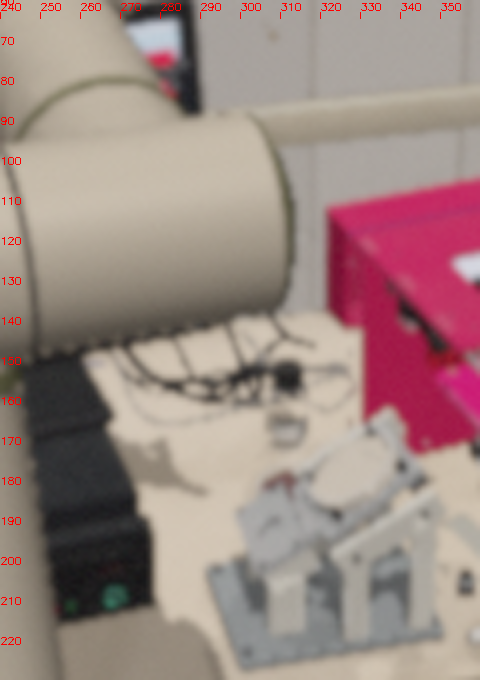

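View pics/t4.png

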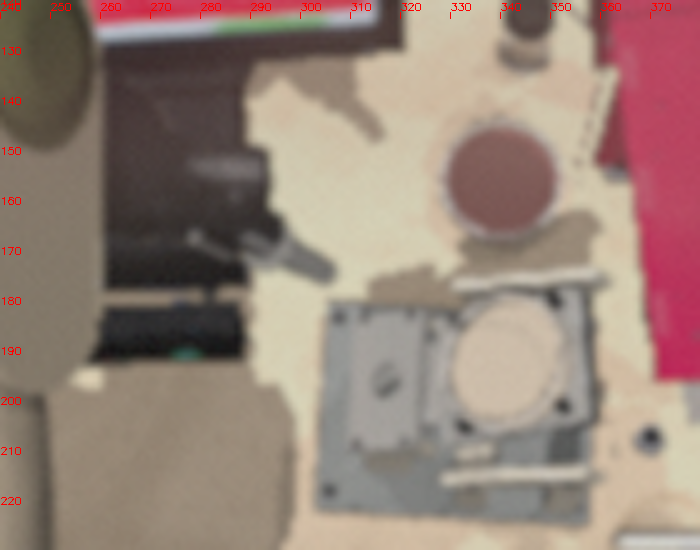

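```bash
python3 - <<'E'
from h import *
t=cap("top");s=cap("side")
for o in(-5.4,0,5.4): print(o,proj(t,H+90*gx+7*gz+o*gy),proj(s,H+90*gx+7*gz+o*gy))
im=t["image"].astype(int)
g=t["image"][...,1]
# dish: pinkish R-B > 25 in stand region
m=((im[...,0]-im[...,2])>22).astype(np.uint8)
sub=np.zeros_like(m);sub[178:212,326:354]=m[178:212,326:354]
n,l,st,ce=cv2.connectedComponentsWithStats(sub);i=1+np.argmax(st[1:,4]);print("dish top",st[i],ce[i])
print(g[190:203,310:325])
print("guide pts", {k:proj(t,H+np.array(v)@np.array([gx,gy,gz])).round(1) for k,v in dict(h=(0,0,0),a=(-26,46,0),b=(26,46,0),c=(26,-46,0),d=(-26,-46,0),ty=(0,6.7,-9),tn=(0,-6.7,-9)).items()})
print("side", {k:proj(s,H+np.array(v)@np.array([gx,gy,gz])).round(1) for k,v in dict(h=(0,0,0),a=(-26,46,0),b=(26,46,0),c=(26,-46,0),d=(-26,-46,0)).items()})
si=s["image"].astype(int);m=((si[...,0]-si[...,2])>14).astype(np.uint8);print((si[...,0]-si[...,2])[180,305:345])
# drift axis check
x,R,_=pose();a=R.as_matrix()[:,0]
for n,d in(("collar",21),("tip",78)):print(n,proj(t,x+a*d))
crop(t,275,155,315,185,15,"pics/t4d.png")
E
```

```text
-5.4 [340.60349507 195.36852219] [328.25298011 176.38384962]
0 [340.68095577 193.6912612 ] [327.83121844 175.53103291]
5.4 [340.75831312 192.01663375] [327.41153269 174.68245644]
dish top [330 180  24  25 439] [341.22323462 191.98405467]
[[156 160 161 161 161 160 160 159 157 159 158 158 157 149 138]
 [155 159 162 162 160 159 156 156 155 156 157 159 157 147 139]
 [156 161 160 162 160 155 147 144 146 151 156 158 157 148 139]
 [156 161 162 161 156 146 137 134 140 148 155 159 157 148 140]
 [155 160 161 160 151 138 134 138 141 145 152 157 156 147 140]
 [154 160 161 157 147 138 138 136 134 136 148 156 155 145 138]
 [154 159 162 157 147 138 133 123 115 125 142 155 156 146 136]
 [155 161 161 157 144 133 120 110 111 128 146 157 156 144 136]
 [155 159 162 158 147 129 111 112 126 143 155 158 155 144 138]
 [156 161 161 159 153 140 130 134 147 155 158 159 154 144 137]
 [154 161 161 160 158 155 154 155 158 159 159 160 154 142 139]
 [156 161 160 161 162 160 160 160 159 159 159 159 155 144 140]
 [157 160 161 161 161 160 161 161 161 159 158 159 155 145 145]]
guide pts {'h': array([317. , 195.9]), 'a': array([310.9, 182.8]), 'b': array([324.7, 181.6]), 'c': array([323.2, 209.4]), 'd': array([309.3, 210.2]), 'ty': array([318.5, 194.5]), 'tn': array([318.2, 198.5])}
side {'h': array([307.2, 190.5]), 'a': array([298.1, 187. ]), 'b': array([310.2, 179.3]), 'c': array([316.8, 194.2]), 'd': array([304.1, 202.2])}
[21 25 28 26 20 22 27 30 24 13  7  5 10 18 21 21 22 23 21 22 22 22 21 22
 21 21 20 19 17 17 18 16 13  6  5  1  2  1  1  2]
collar [293.89737567 168.66255177]
tip [305.36872496 174.48133099]
```

View pics/t4d.png

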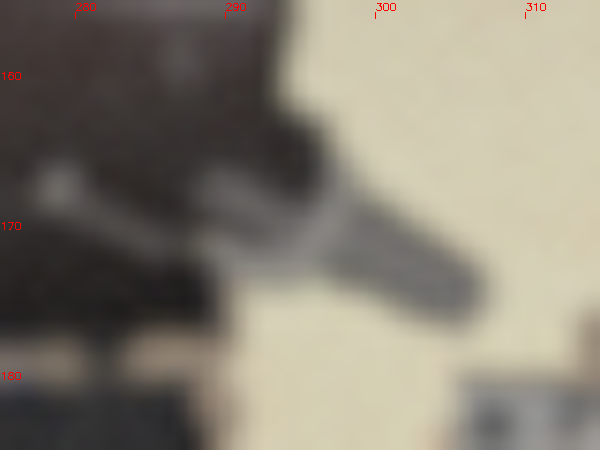

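```bash
python3 -m jog '[[[0,0,0,-0.0136,-0.0085,-0.0026],[0,0.0513,-0.002,0,0,0],[0,0.0513,-0.002,0,0,0],[0.04,0,0,0,0,0],[0.05,0,0,0,0,0],[0.05,0,0,0,0,0],[0.04,0,0,0,0,0],[0,0,0,0,0,0],[0,0,0,0,0,0]]]';python3 - <<'E'
from h import *
rel()
s=cap("side");crop(s,270,130,370,230,6,"pics/s5.png");c=cap("top");crop(c,275,160,345,220,10,"pics/t5.png")
x,R,_=pose();a=R.as_matrix()[:,0]
for n,d in(("collar",21),("tip",78)):print(n,proj(c,x+a*d),proj(s,x+a*d))
E
```

```text
time_s: 8.0
eef_pos: [524.6, 38.8, 229.6]
ee_rot: [0.685, -0.189, 0.68, -0.178]
force: [0.3, -0.2, -0.7]
grip_width: 0.188
t 8.0 TCP in guide [  0.8   -3.37 140.98] tip z 63.0 F guide [-0.2  0.3 -0.7] T [ 0.3  -0.03  0.01] grip 0.188 tilt [-0.0009  0.0028  0.0023]
collar [297.278392   188.41671523] [289.94365677 168.69796762]
tip [307.06534298 192.52348433] [298.5302473  179.44928027]
```

View pics/s5.png

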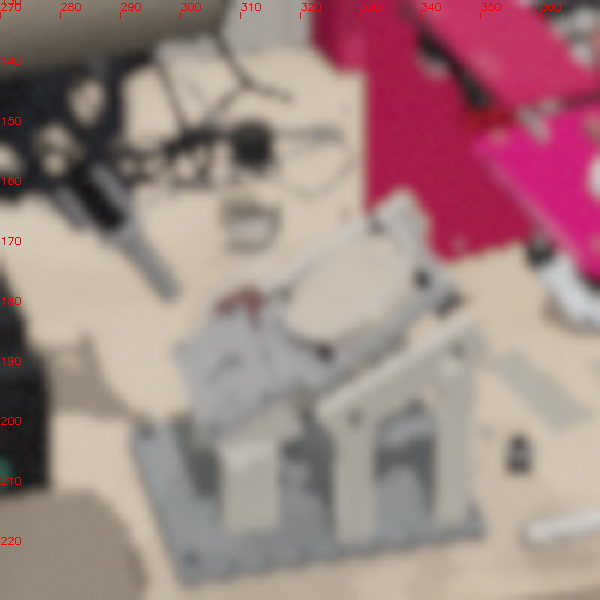

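View pics/t5.png

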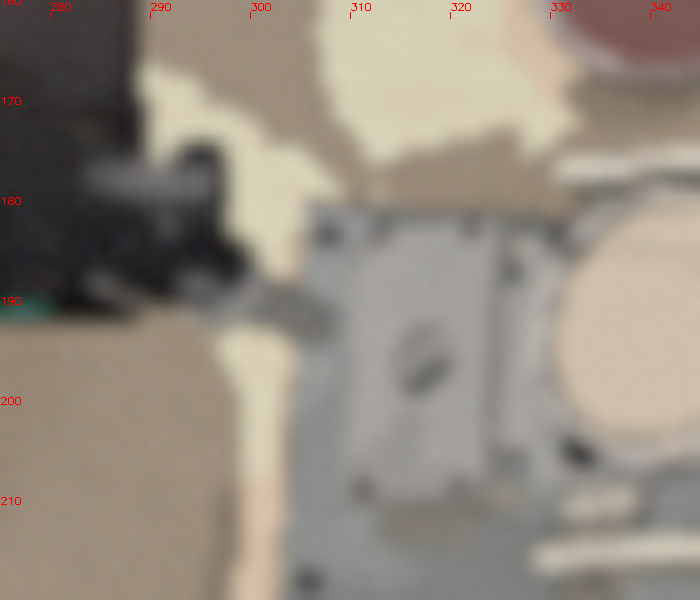

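```bash
python3 -m jog '[[[0,0.0008,-0.0004,-0.0009,0.0028,0.0023],[0.02,0,0,0,0,0],[0.02,0,0,0,0,0],[0.01,0,0,0,0,0],[0,0,0,0,0,0],[0,0,0,0,0,0]]]';python3 - <<'E'
from h import *
rel()
s=cap("side");crop(s,275,150,335,210,10,"pics/s6.png");c=cap("top");crop(c,290,170,340,215,13,"pics/t6.png")
x,R,_=pose();a=R.as_matrix()[:,0]
for n,d in(("collar",21),("tip",78)):print(n,proj(c,x+a*d),proj(s,x+a*d))
E
```

```text
time_s: 8.85
eef_pos: [524.2, 14.4, 185.2]
ee_rot: [0.684, -0.189, 0.682, -0.178]
force: [0.3, 0.7, -0.7]
grip_width: 0.188
t 8.85 TCP in guide [-0.29 -4.14 90.31] tip z 12.3 F guide [-0.9  0.3 -0.3] T [ 0.32 -0.02 -0.03] grip 0.188 tilt [ 0.0005 -0.001   0.0002]
collar [305.75157257 192.47326138] [297.45483347 178.6787112 ]
tip [314.93048423 196.40300477] [305.72774566 189.09555355]
```

View pics/s6.png

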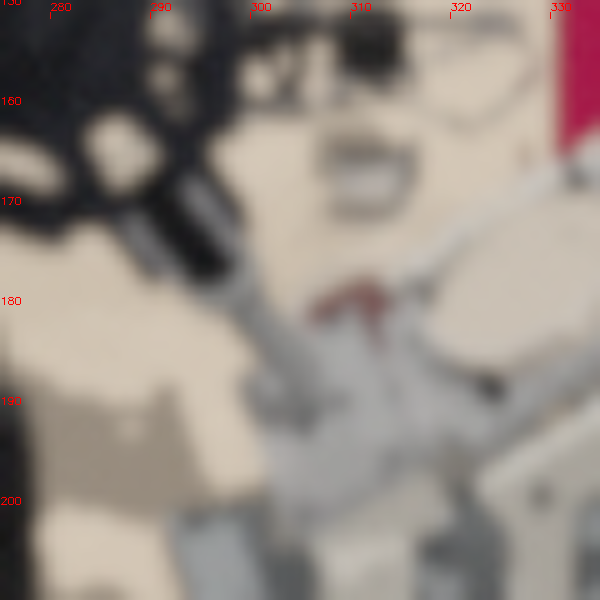

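View pics/t6.png

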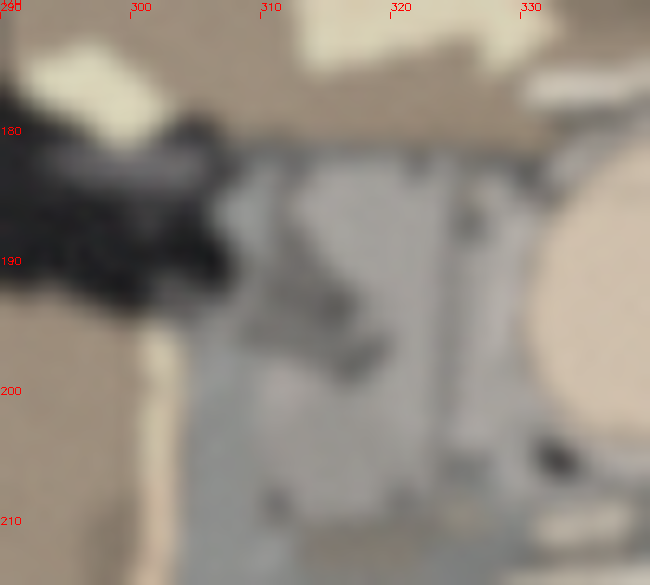

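```bash
python3 -m jog '[[[0.003,0,0,0,0,0],[0.003,0,0,0,0,0],[0.002,0,0,0,0,0],[0.001,0,0,0,0,0],[0.001,0,0,0,0,0],[0,0,0,0,0,0]]]';python3 -c "from h import *;rel()"; python3 -m jog '[[[0.001,0,0,0,0,0],[0.001,0,0,0,0,0],[0.001,0,0,0,0,0]]]';python3 -c "from h import *;rel()"
```

```text
time_s: 9.7
eef_pos: [523.9, 9.1, 175.7]
ee_rot: [0.684, -0.189, 0.682, -0.178]
force: [0.1, 0.4, -0.7]
grip_width: 0.193
t 9.7 TCP in guide [-0.38 -4.51 79.45] tip z 1.4 F guide [-0.7  0.1 -0.4] T [ 0.32  0.02 -0.01] grip 0.193 tilt [ 0.0008 -0.0023  0.0002]
time_s: 10.07
eef_pos: [524.0, 7.6, 173.1]
ee_rot: [0.684, -0.189, 0.682, -0.178]
force: [0.2, 0.3, -0.7]
grip_width: 0.193
t 10.07 TCP in guide [-0.4  -4.52 76.42] tip z -1.6 F guide [-0.6  0.2 -0.5] T [ 0.25 -0.04  0.03] grip 0.193 tilt [ 0.0008 -0.0023  0.0002]
```

```bash
python3 -m jog '[[[0.001,0,0,0,0,0],[0.001,0,0,0,0,0],[0.001,0,0,0,0,0]]]';python3 -c "from h import *;rel()"
```

```text
time_s: 10.45
eef_pos: [524.0, 6.1, 170.5]
ee_rot: [0.684, -0.189, 0.682, -0.178]
force: [0.1, 0.2, -1.3]
grip_width: 0.191
t 10.45 TCP in guide [-0.39 -4.52 73.42] tip z -4.6 F guide [-0.9  0.1 -1.1] T [ 0.28 -0.01  0.02] grip 0.191 tilt [ 0.0009 -0.0022  0.0002]
```

```bash
for i in 1 2; do python3 -m jog '[[[0.001,0,0,0,0,0],[0.001,0,0,0,0,0]]]' >/dev/null;python3 -c "from h import *;rel()";done;  python3 -m jog '[[[0.001,0,0,0,0,0]]]' >/dev/null;python3 -c "from h import *;rel()"
```

```text
t 10.7 TCP in guide [-0.32 -4.32 71.88] tip z -6.1 F guide [-0.9 -1.   6.7] T [ 0.42  0.23 -0.14] grip 0.191 tilt [ 0.0005 -0.0014  0.0001]
t 10.95 TCP in guide [-0.23 -3.85 71.51] tip z -6.5 F guide [-2.5 -3.  21.4] T [ 0.62  0.75 -0.44] grip 0.187 tilt [-0.0005  0.0009 -0.0003]
t 11.07 TCP in guide [-0.14 -3.58 71.33] tip z -6.7 F guide [-2.5 -4.1 27.5] T [ 0.72  1.02 -0.55] grip 0.188 tilt [-0.0011  0.0021 -0.0005]
```

```bash
python3 -m jog '[[[-0.003,0,0,0,0,0],[-0.0025,0,0,0,0,0],[0,0,0,0,0,0]]]' >/dev/null;python3 -c "from h import *;rel()"; for i in 1 2 ; do python3 -m jog '[[[0,0,-0.001,0,0,0],[0,0,0,0,0,0]]]' >/dev/null;python3 -c "from h import *;rel()";done
```

```text
t 11.45 TCP in guide [-0.39 -4.5  73.87] tip z -4.1 F guide [-0.1  0.1 -0.2] T [ 0.33  0.04 -0.03] grip 0.195 tilt [ 0.0009 -0.0023  0.0002]
t 11.7 TCP in guide [-0.38 -5.65 73.79] tip z -4.2 F guide [ 0.6  0.6 -0.6] T [0.28 0.01 0.01] grip 0.187 tilt [ 0.0009 -0.0027  0.0002]
t 11.95 TCP in guide [-0.36 -6.57 73.98] tip z -4.0 F guide [-0.6  0.1 -0.4] T [0.34 0.03 0.  ] grip 0.187 tilt [ 0.0008 -0.0023  0.0002]
```

```bash
for i in 1 2 ; do python3 -m jog '[[[0,0,-0.001,0,0,0],[0,0,0,0,0,0]]]' >/dev/null;python3 -c "from h import *;rel()";done; python3 - <<'E'
from h import *
s=cap("side");crop(s,275,150,335,210,10,"pics/s7.png");c=cap("top");crop(c,290,170,340,215,13,"pics/t7.png")
x,R,_=pose();a=R.as_matrix()[:,0]
for n,d in(("collar",21),("tip",78)):print(n,proj(c,x+a*d),proj(s,x+a*d))
E
```

```text
t 12.2 TCP in guide [-0.36 -7.58 74.03] tip z -4.0 F guide [-1.8  0.7 -0.6] T [ 0.31  0.04 -0.01] grip 0.187 tilt [ 0.0008 -0.0022  0.0002]
t 12.45 TCP in guide [-0.37 -8.58 74.01] tip z -4.0 F guide [-0.2 -0.3 -0.5] T [ 0.3  -0.01  0.02] grip 0.189 tilt [ 0.0008 -0.0022  0.0002]
collar [308.3183424  194.95008897] [300.10397394 182.38961537]
tip [317.33152128 198.78347364] [308.29623301 192.70180988]
```

View pics/s7.png

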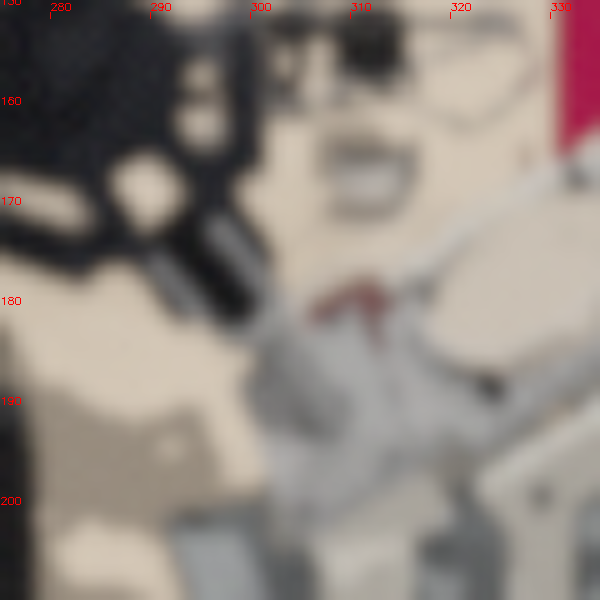

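View pics/t7.png

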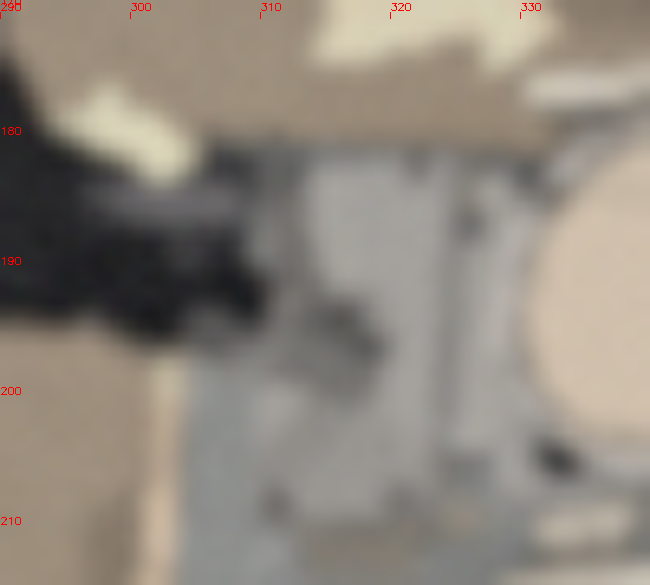

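```bash
for i in 1 2 3 ; do python3 -m jog '[[[0.001,0,0,0,0,0],[0,0,0,0,0,0]]]' >/dev/null;python3 -c "from h import *;rel()";done
```

```text
t 12.8 TCP in guide [-0.39 -8.55 72.92] tip z -5.1 F guide [-0.8  0.5 -0.4] T [0.32 0.04 0.03] grip 0.19 tilt [ 0.0009 -0.0024  0.0002]
t 13.05 TCP in guide [-0.35 -8.5  72.06] tip z -5.9 F guide [-0.4 -0.1  0.6] T [ 0.3   0.   -0.01] grip 0.191 tilt [ 0.0008 -0.0021  0.0002]
t 13.3 TCP in guide [-0.33 -8.24 71.95] tip z -6.0 F guide [-0.5 -1.3  7.8] T [ 0.45  0.33 -0.21] grip 0.188 tilt [ 0.0002 -0.0008 -0.0001]
```

```bash
python3 -m jog '[[[-0.003,0,0,0,0,0],[0,0,0.003,0,0,0],[0,0,0.003,0,0,0],[0,0,0.0025,0,0,0],[0,0,0,0,0,0]]]' >/dev/null;python3 -c "from h import *;rel()"; for i in 1 2 3 ; do python3 -m jog '[[[0.001,0,0,0,0,0],[0,0,0,0,0,0]]]' >/dev/null;python3 -c "from h import *;rel()";done
```

```text
t 13.93 TCP in guide [-0.4   0.11 73.85] tip z -4.2 F guide [-1.   0.1 -0.1] T [ 0.3  -0.05 -0.  ] grip 0.189 tilt [ 0.0008 -0.0024  0.0003]
t 14.18 TCP in guide [-0.43 -0.13 72.9 ] tip z -5.1 F guide [-0.4 -1.6 -0.9] T [ 0.28 -0.    0.01] grip 0.186 tilt [ 0.0009 -0.0024  0.0002]
t 14.43 TCP in guide [-0.4  -0.08 71.92] tip z -6.1 F guide [-0.7 -0.3 -0.6] T [ 0.3  -0.05 -0.01] grip 0.189 tilt [ 0.0009 -0.0023  0.0002]
t 14.68 TCP in guide [-3.80e-01 -6.00e-02  7.09e+01] tip z -7.1 F guide [-0.1  0.8 -0.9] T [ 0.3  -0.   -0.06] grip 0.189 tilt [ 0.0008 -0.0024  0.0002]
```

```bash
for i in 1 2 3 4 ; do python3 -m jog '[[[0.001,0,0,0,0,0],[0.001,0,0,0,0,0]]]' >/dev/null;python3 -c "from h import *;rel()";done
```

```text
t 14.93 TCP in guide [-3.800e-01 -5.000e-02  6.891e+01] tip z -9.1 F guide [-1.1  0.9 -0.5] T [ 0.3   0.05 -0.03] grip 0.188 tilt [ 0.0009 -0.0023  0.0002]
t 15.18 TCP in guide [-4.00e-01 -3.00e-02  6.69e+01] tip z -11.1 F guide [-1.2 -0.4 -0.7] T [ 0.35 -0.05 -0.04] grip 0.19 tilt [ 0.0008 -0.0022  0.0002]
t 15.43 TCP in guide [-4.000e-01 -1.000e-02  6.497e+01] tip z -13.0 F guide [-0.7  0.1 -0.2] T [ 0.41 -0.03  0.01] grip 0.19 tilt [ 0.0008 -0.0021  0.0002]
t 15.68 TCP in guide [-4.200e-01  2.000e-02  6.297e+01] tip z -15.0 F guide [-0.6  0.5  4.1] T [ 0.44 -0.06 -0.05] grip 0.188 tilt [ 0.0008 -0.002   0.0001]
```

The plate's upper face is at −6 on my z scale, and the tip is now on the tongue, 9 mm further down. Next I'll feel for the guide hole's walls.

```bash
python3 -m jog '[[[-0.002,0,0,0,0,0],[0,0,-0.001,0,0,0],[0,0,0,0,0,0]]]' >/dev/null;python3 -c "from h import *;rel()"; for i in 1 2 3 4; do python3 -m jog '[[[0,0,-0.001,0,0,0],[0,0,0,0,0,0]]]' >/dev/null;python3 -c "from h import *;rel()";done
```

```text
t 16.05 TCP in guide [-0.42 -0.79 65.19] tip z -12.8 F guide [-1.3  2.6 -0.8] T [ 0.6  -0.36  0.24] grip 0.19 tilt [ 0.0007 -0.0012 -0.    ]
t 16.3 TCP in guide [-0.48 -1.66 65.19] tip z -12.8 F guide [-2.7  3.5 -0.1] T [ 0.9  -0.79  0.57] grip 0.19 tilt [ 0.0007 -0.0008 -0.0002]
t 16.55 TCP in guide [-0.49 -2.32 65.25] tip z -12.7 F guide [-4.   6.6 -0.4] T [ 0.98 -1.18  0.73] grip 0.189 tilt [ 0.0006  0.0002 -0.0004]
t 16.8 TCP in guide [-0.5  -2.9  65.32] tip z -12.7 F guide [-3.6  7.2 -1.8] T [ 1.13 -1.62  0.98] grip 0.19 tilt [ 0.0005  0.0015 -0.0006]
t 17.05 TCP in guide [-0.49 -3.48 65.35] tip z -12.7 F guide [-3.   9.5 -2.8] T [ 1.17 -1.99  1.17] grip 0.19 tilt [ 0.0003  0.0027 -0.0007]
```

```bash
python3 -m jog '[[[0,0,0.002,0,0,0],[0,0,0.002,0,0,0],[0,0,0.001,0,0,0],[0,0,0,0,0,0]]]' >/dev/null;python3 -c "from h import *;rel()"; for i in 1 2 3; do python3 -m jog '[[[0,0,0.002,0,0,0],[0,0,0,0,0,0]]]' >/dev/null;python3 -c "from h import *;rel()";done
```

```text
t 17.55 TCP in guide [-0.44 -0.46 64.73] tip z -13.3 F guide [-2.1  0.3 -0.8] T [ 0.76 -0.05 -0.02] grip 0.193 tilt [ 0.001  -0.0036  0.0003]
t 17.8 TCP in guide [-0.14  1.98 64.91] tip z -13.1 F guide [-1.  -0.1 -0.3] T [ 0.33 -0.02 -0.  ] grip 0.197 tilt [ 0.0008 -0.0025  0.0007]
t 18.05 TCP in guide [-0.35  4.04 64.97] tip z -13.0 F guide [-0.5 -0.1 -0.5] T [ 0.33  0.02 -0.03] grip 0.19 tilt [ 0.0008 -0.0023  0.0003]
t 18.3 TCP in guide [-0.64  5.68 64.82] tip z -13.2 F guide [-1.7 -1.9 -0.1] T [ 0.61  0.4  -0.25] grip 0.191 tilt [ 0.001  -0.0033 -0.0001]
```

```bash
python3 -m jog '[[[0,0,-0.002,0,0,0],[0,0.0015,-0.0015,0,0,0],[0,0.0015,0,0,0,0],[0,0,0,0,0,0]]]' >/dev/null;python3 -c "from h import *;rel()"; for i in 1 2 3 4; do python3 -m jog '[[[0,0.0015,0,0,0,0],[0,0,0,0,0,0]]]' >/dev/null;python3 -c "from h import *;rel()";done
```

```text
t 18.8 TCP in guide [-3.43  2.51 65.05] tip z -13.0 F guide [-0.5  0.3 -0.6] T [0.3  0.06 0.01] grip 0.187 tilt [ 0.0009 -0.002   0.0003]
t 19.05 TCP in guide [-4.97  2.49 64.98] tip z -13.0 F guide [ 0.2 -0.7 -0.1] T [0.33 0.02 0.02] grip 0.188 tilt [ 0.0009 -0.0022  0.0002]
t 19.3 TCP in guide [-6.48  2.43 64.97] tip z -13.0 F guide [-0.6 -0.9  0.1] T [ 0.3  -0.03  0.03] grip 0.193 tilt [ 0.001  -0.0023  0.0002]
t 19.55 TCP in guide [-7.99  2.43 64.96] tip z -13.0 F guide [-0.8 -0.6 -0.9] T [0.26 0.08 0.  ] grip 0.19 tilt [ 0.001  -0.0023  0.0002]
t 19.8 TCP in guide [-9.2   2.49 65.03] tip z -13.0 F guide [ 0.2  0.6 -1. ] T [-0.09  0.05  0.01] grip 0.187 tilt [ 0.0009 -0.0022  0.0008]
```

```bash
sed -i 's/^M=np.stack/H=H-4.2*gx+2.5*gy-6*gz\nM=np.stack/' h.py; python3 -m jog '[[[0,-0.0025,0,0,0,0],[0,-0.0026,-0.002,0,0,0],[0,0,-0.0018,0,0,0],[0,0,0,0,0,0]]]' >/dev/null;python3 -c "from h import *;rel()"; for i in 1 2 3; do python3 -m jog '[[[0.0012,0,0,0,0,0],[0,0,0,0,0,0]]]' >/dev/null;python3 -c "from h import *;rel()";done
```

```text
t 20.3 TCP in guide [-0.1  -3.99 71.03] tip z -7.0 F guide [-0.9  0.3 -0.4] T [ 0.34  0.03 -0.01] grip 0.189 tilt [ 0.0008 -0.0022  0.0001]
t 20.55 TCP in guide [-0.15 -3.88 69.65] tip z -8.4 F guide [-0.5 -0.2 -1. ] T [ 0.27  0.   -0.02] grip 0.192 tilt [ 0.001  -0.0025  0.0002]
t 20.8 TCP in guide [-0.14 -3.88 68.47] tip z -9.5 F guide [-0.5  0.1 -1. ] T [0.35 0.01 0.02] grip 0.19 tilt [ 0.001  -0.0024  0.0002]
t 21.05 TCP in guide [-0.11 -3.88 67.3 ] tip z -10.7 F guide [-1.3  0.1  0.2] T [0.34 0.01 0.04] grip 0.187 tilt [ 0.0009 -0.0024  0.0002]
```

It went past the tongue's upper face at −9 without resistance, so the tongue hole is on the −y side. I'll draw it to the middle as it goes deeper.

```bash
for i in 1 2 3; do python3 -m jog '[[[0.0012,0,0.0001,0,0,0],[0.0012,0,0.0003,0,0,0],[0,0,0,0,0,0]]]' >/dev/null;python3 -c "from h import *;rel()";done
```

```text
t 21.43 TCP in guide [-0.1  -3.51 64.86] tip z -13.1 F guide [ 0.1 -0.6 -0.2] T [ 0.26  0.06 -0.07] grip 0.192 tilt [ 0.0009 -0.0025  0.0002]
t 21.8 TCP in guide [-0.09 -3.09 62.47] tip z -15.5 F guide [-1.7 -0.5 -0.7] T [ 0.27  0.06 -0.06] grip 0.19 tilt [ 0.0008 -0.0024  0.0002]
t 22.18 TCP in guide [-0.11 -2.7  60.07] tip z -17.9 F guide [-0.5 -0.3 -1.6] T [ 0.34  0.11 -0.07] grip 0.19 tilt [ 0.0009 -0.0024  0.0002]
```

```bash
for i in 1 2 3; do python3 -m jog '[[[0.0012,0,0.0003,0,0,0],[0.0012,0,0.0003,0,0,0],[0.0012,0,0.0003,0,0,0],[0,0,0,0,0,0]]]' >/dev/null;python3 -c "from h import *;rel()";done
```

```text
t 22.68 TCP in guide [-0.1  -1.8  56.45] tip z -21.6 F guide [-0.4 -1.  -1.3] T [ 0.33  0.03 -0.1 ] grip 0.187 tilt [ 0.0009 -0.0025  0.0002]
t 23.18 TCP in guide [-0.1  -0.9  52.87] tip z -25.1 F guide [-0.2 -0.5 -1.6] T [ 0.35  0.   -0.07] grip 0.191 tilt [ 0.0008 -0.0024  0.0002]
t 23.68 TCP in guide [-9.000e-02 -1.000e-02  4.927e+01] tip z -28.7 F guide [-1.3 -0.4 -1. ] T [0.35 0.09 0.02] grip 0.188 tilt [ 0.0009 -0.0024  0.0002]
```

```bash
for i in 1 2 3 4 5; do python3 -m jog '[[[0.0015,0,0,0,0,0],[0.0015,0,0,0,0,0],[0.0015,0,0,0,0,0]]]' >/dev/null;python3 -c "from h import *;rel()";done
```

```text
t 24.05 TCP in guide [-8.000e-02 -1.000e-02  4.477e+01] tip z -33.2 F guide [-0.7 -0.3 -0.6] T [ 0.26  0.08 -0.06] grip 0.19 tilt [ 0.0008 -0.0022  0.0002]
t 24.43 TCP in guide [-8.000e-02 -2.000e-02  4.027e+01] tip z -37.7 F guide [-0.4  0.4 -0.5] T [ 0.26 -0.01 -0.04] grip 0.194 tilt [ 0.0008 -0.0023  0.0002]
t 24.8 TCP in guide [-7.000e-02 -2.000e-02  3.577e+01] tip z -42.2 F guide [-1.4 -0.3  0.7] T [0.36 0.03 0.01] grip 0.185 tilt [ 0.0008 -0.0022  0.0002]
t 25.18 TCP in guide [-0.09 -0.04 31.29] tip z -46.7 F guide [-0.2 -1.   0.6] T [ 0.29 -0.04  0.01] grip 0.191 tilt [ 0.0008 -0.0022  0.0002]
t 25.55 TCP in guide [-0.09 -0.05 26.77] tip z -51.2 F guide [-0.  -0.7 -0.8] T [ 0.26  0.   -0.02] grip 0.191 tilt [ 0.0008 -0.0022  0.0002]
```

```bash
for i in 1 2 3 4 5 6; do python3 -m jog '[[[0.001,0,0,0,0,0],[0,0,0,0,0,0]]]' >/dev/null;python3 -c "from h import *;rel()";done
```

```text
t 25.8 TCP in guide [-0.1  -0.08 25.8 ] tip z -52.2 F guide [-0.6  0.5 -0.1] T [ 0.3   0.03 -0.  ] grip 0.188 tilt [ 0.0009 -0.0024  0.0002]
t 26.05 TCP in guide [-0.08 -0.06 24.82] tip z -53.2 F guide [ 0.1  0.6 -0.9] T [ 0.27 -0.04 -0.  ] grip 0.193 tilt [ 0.0008 -0.0023  0.0002]
t 26.3 TCP in guide [-0.09 -0.07 23.82] tip z -54.2 F guide [-0.2 -0.  -1.4] T [0.3  0.04 0.01] grip 0.189 tilt [ 0.0009 -0.0023  0.0002]
t 26.55 TCP in guide [-0.08 -0.07 22.8 ] tip z -55.2 F guide [-0.9 -0.3 -0.7] T [ 0.31 -0.01  0.03] grip 0.187 tilt [ 0.0009 -0.0023  0.0002]
t 26.8 TCP in guide [-0.1  -0.07 21.81] tip z -56.2 F guide [-0.3  0.8 -0.3] T [ 0.29 -0.01 -0.  ] grip 0.19 tilt [ 0.0009 -0.0023  0.0002]
t 27.05 TCP in guide [-5.000e-02 -1.000e-02  2.106e+01] tip z -56.9 F guide [-1.3 -0.3  1.7] T [ 0.28  0.11 -0.07] grip 0.186 tilt [ 0.0007 -0.002   0.0002]
```

```bash
for i in 1 2; do python3 -m jog '[[[0.001,0,0,0,0,0],[0,0,0,0,0,0]]]' >/dev/null;python3 -c "from h import *;rel()";done;  python3 - <<'E'
from h import *
s=cap("side");crop(s,275,150,335,210,10,"pics/s8.png");c=cap("top");crop(c,290,170,360,220,10,"pics/t8.png")
E
```

```text
t 27.3 TCP in guide [-0.05  0.05 20.99] tip z -57.0 F guide [-0.9 -4.  12. ] T [ 0.38  0.63 -0.35] grip 0.189 tilt [ 0.0003 -0.0013  0.0002]
t 27.55 TCP in guide [-0.05  0.12 20.93] tip z -57.1 F guide [-1.8 -7.8 21.5] T [ 0.48  1.12 -0.55] grip 0.185 tilt [ 0.     -0.0006  0.0002]
```

View pics/s8.png

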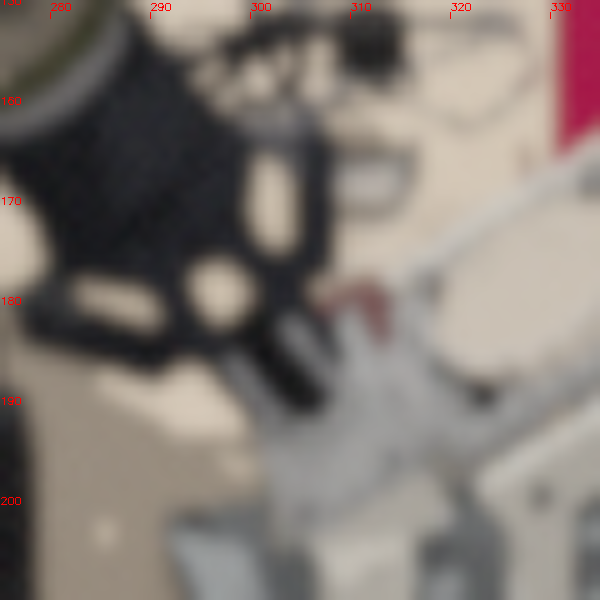

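View pics/t8.png

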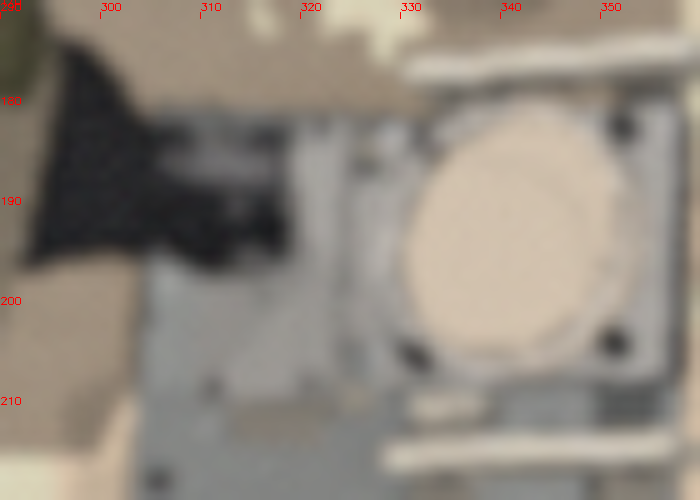

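The dish has swung to centre in the top view, at about (341,193.5), and the handle stands on the plate at about (304,188) in the side view. I'll relax the push, open the gripper and look again before retreating.

```bash
python3 -m jog '[[[-0.0015,0,0,0,0,0],[-0.0008,0,0,0,0,0],[0,0,0,0,0,0]]]' >/dev/null;python3 -c "from h import *;rel()"; python3 -m jog '[[[0,0,0,0,0,0],[0,0,0,0,0,0],[0,0,0,0,0,0],[0,0,0,0,0,0],[0,0,0,0,0,0],[0,0,0,0,0,0],[0,0,0,0,0,0]]]' 0; python3 -c "from h import *;rel()"
```

```text
t 28.02 TCP in guide [-7.000e-02 -2.000e-02  2.107e+01] tip z -56.9 F guide [-1.   0.2  2. ] T [ 0.37  0.09 -0.04] grip 0.188 tilt [ 0.0008 -0.0023  0.0001]
time_s: 28.9
eef_pos: [531.4, -19.6, 118.1]
ee_rot: [0.684, -0.189, 0.682, -0.178]
force: [-0.3, 0.0, -0.4]
grip_width: 0.999
t 28.9 TCP in guide [-0.08 -0.05 21.19] tip z -56.8 F guide [-0.2 -0.3 -0.4] T [ 0.22  0.01 -0.03] grip 0.999 tilt [ 0.0008 -0.0022  0.0002]
```

```bash
python3 -m jog '[[[-0.01,0,0,0,0,0],[-0.02,0,0,0,0,0],[-0.03,0,0,0,0,0],[-0.05,0,0,0,0,0],[-0.05,0,0,0,0,0],[-0.05,0,0,0,0,0],[-0.05,0,0,0,0,0],[0,0,0,0,0,0],[0,0,0,0,0,0]]]' 0; python3 - <<'E'
from h import *
rel()
s=cap("side");crop(s,270,150,350,230,7,"pics/s9.png");c=cap("top");crop(c,290,165,370,230,9,"pics/t9.png")
for n,z in(("mouth",0),("collar top",5),("htop",55)):print(n,proj(c,H+z*gz),proj(s,H+z*gz))
E
```

```text
time_s: 30.02
eef_pos: [529.6, 110.5, 342.6]
ee_rot: [0.683, -0.189, 0.683, -0.177]
force: [-0.5, -0.6, -0.1]
grip_width: 0.997
t 30.02 TCP in guide [-4.6000e-01  2.2000e-01  2.8067e+02] tip z 202.7 F guide [ 0.4 -0.5 -0.4] T [ 0.22  0.04 -0.04] grip 0.997 tilt [ 0.0017 -0.003   0.0002]
mouth [316.81826578 195.64232636] [306.91314492 191.80971364]
collar top [316.05304631 195.31163429] [306.2106408 190.9274305]
htop [308.15147503 191.89689945] [299.04577356 181.92797782]
```

View pics/s9.png

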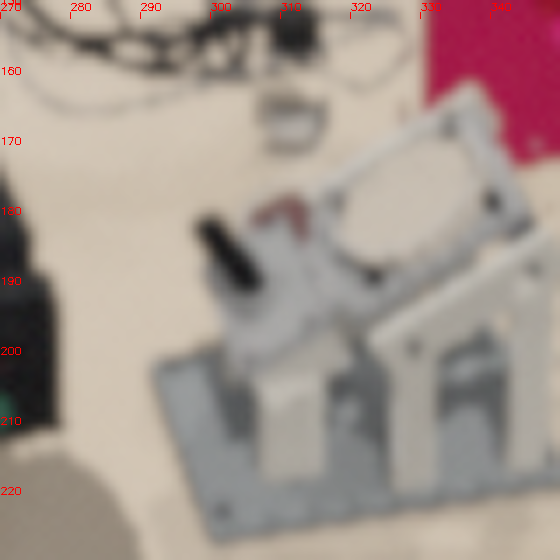

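View pics/t9.png

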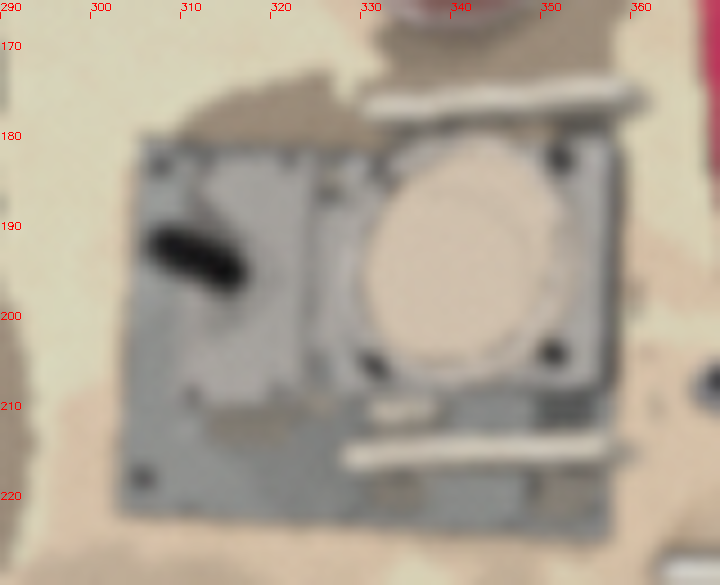

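The drift is standing seated. In the top view the handle runs from (308,192) to (315.5,195), against a predicted (308.2,191.9) to (316.1,195.3). In the side view it runs from (299,182) to (305,190), against (299.0,181.9) to (306.2,190.9). The gripper is well clear.

```bash
python3 -c "
from rig import workorder
print(workorder.finish_job())"
```

```text
the job is handed in; nothing more can be done
None
```

The drift is through the guide plate and the tongue with its collar down on the plate, and I let go and handed the job in at about 30 s. No verdict is reported.

- **First estimate was off:** my camera estimate of the hole was wrong by about 4 mm up the slope, 2.5 mm across and 6 mm in height. The first two tries therefore touched the plate's upper face, at up to about 28 N against the 80 N limit. I found the true centre by feeling the walls of the guide hole and the tongue 9 mm below.
- **Insertion:** the tongue hole was on the −y side. The drift entered there, drew the carriage to the middle and went home with about 1–2 N until the collar touched. I then pressed it to about 21 N to seat it and eased off before opening.
- **Last checks:** the collar stopped 57 mm after the tip passed the plate's upper face, as the drift's size requires. Both cameras show the handle within about 1.5 pixels of the predicted axis and the dish centred. The gripper read no contact and stood about 260 mm clear.
- **Not measured:** I did not check the bystanders' positions separately; nothing I did went near them.

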